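# Dock a bobbin tray on the winder and lock it with the quarter-turn stud

## Robot

A 7-joint arm with a two-finger parallel gripper is mounted at the origin on the work surface. World frame = base frame: x ahead of the robot, y to its left, z up, the work surface at z = 0. Lengths are in mm, angles in degrees, forces in N, time in s.
With the tool pointing down it reaches from about 400 to 850 mm from the base axis. Payload 4.4 kg.
Tool frame: the origin (TCP) lies midway between the tips of the shut fingers; the grasp point (between the pads) lies 19 mm behind it; z points along the fingers, x is the direction in which the jaws open and shut, and the axes are right-handed (so a half turn about z gives the same grasp; the last joint's range is limited). The gripper opens to 94 mm and grips with 3 to 60 N. Pads are 16 mm wide; open, the fingers measure 119 mm over their backs; the gripper's body (75 mm by 177 mm) begins 78 mm behind the grasp point.
Start: joints at [65.959, 36.005, 2.206, 86.941, -1.547, 57.084, -1.146], TCP at [225.231, -609.745, 205.478] pointing down, gripper open.
Joint ranges: [-175.42, 175.42], [-21.48, 121.26], [-71.46, 75.88], [10.55, 141.38], [-63.04, 243.04], [13.31, 113.54], [-168.57, 168.57]. Speed limits (degrees/s): [147.25, 147.25, 180, 180, 180, 180, 180].

## Interface

Orientations are given as a 3x3 rotation matrix whose columns are the frame's x, y, z axes.
In Python, from workcell import ctrl, read_camera, camera_info, ticket gives the robot as it stands.
- The arm moves only by the tool play_rows, never from a script. Its argument "series" is a list of rows, each a list of 7 numbers: the shift along the tool's x, y, z in units of 40 mm (1.0 is 40 mm), then the turn, a rotation vector about the tool's x, y, z in units of 10 degrees (1.0 is 10 degrees), then the finger opening in mm, from 0 to 94. A call has 1 to 5 rows; each row shifts and turns the pose as measured when the row begins, along the tool's axes as they then stand; what a row does not reach is not made up. A row lasts 1/8 s, in which the tool goes at most 62.5 mm and 10.7 degrees, less where a joint would pass 70% of its speed; a pose out of reach is approached as far as the arm can. A call is refused whole if a number of a shift passes 1 or a number of a turn 1, either way. A call with a gripper value outside its range is refused whole. The fingers move at their own pace and stop on an object; "grip_force" is the grip in N (left out, the last holds). Time passes only in rows, so rows that do not move let the fingers close. It gives the time, the measured TCP pose, the force and the opening at its end, in the units of the state.
- ctrl.read_state(): the state, without advancing time (a new reading comes with each control period).
- read_camera(name): name is "side" or "top"; returns the picture (384x512x3 uint8, red, green, blue); there is no depth.
- camera_info(name): a dict with "fx", "fy", "cx", "cy" (pixels), "camera_from_world" (4x4, takes a point from world to camera coordinates). Camera axes: x right, y down, z forward; pixel columns grow to the right and rows downward; lengths in mm; the calibration is good to about 2 mm. A picture is of the moment at which its call begins. camera_info takes no time and is no camera call.
- ticket.sign_off(): hands the job in, once; it reports no verdict.
The state is a dict: "time_s": time; "joints": joint angles; "qd": joint speeds; "tau": joint torques, N m; "position": TCP position; "orientation": TCP orientation; "ft_force": force on the tool from outside, world axes, zero at the start; "ft_torque": the same for the moment, N m; "opening": opening from 0.0 (shut) to 1.0 (fully open).
Only numpy, scipy, OpenCV 4.12 (cv2) and the standard library are available. Lean on these libraries where they do the work, as an engineer would, in place of code of your own. Each camera call takes 0.05 s, during which the arm holds its last target.

## Task

Slide the plywood tray of bobbins along the table, level and without losing a bobbin, tongue first into the winder's dock until it is fully home against the stops. Then turn the black wing handle until its cross-bar lines up with the slot in the tray's tongue, push the stud right in, and turn the wing a quarter turn clockwise (seen from above) to its stop so that the tray is locked. Leave the things standing around alone.

Things in the scene. Friction and masses are not known exactly. Their poses are not given: they have to be found in the camera images.
- dock: Fixed white dock of a bench winder. Origin on the table under the stud's vertical axis; +x is the way the tray goes in, z up. Two ledges 22 mm high (y = +-41 mm) lie under a docked tray's tongue. Behind: flat white housing, x = 42 to 192 mm, y = +-80 mm, 62 mm high, with a dark arm 30 mm wide, top 58 mm high, that carries the stud.
- dock_mouth (a point): Middle of the dock's mouth, on the table 155 mm before (-x of) the stud's axis; axes as the dock's. From here two rails 30 mm high, flared at first, then straight with inner faces at y = +-67.5 mm, lead to two stops (40 mm high, at y = +-53 to +-83 mm) whose faces stand 131 mm beyond this point.
- stud_axis (a point): Point on the stud's axis, 27 mm above the table, the height of a docked tray's tongue; axes as the dock's. It does not move with the stud.
- wing_top (a point): Centre of the top of the black wing handle: 106 mm above the table with the stud out, 82 mm fully in; moves and turns with the wing. The wing is a straight bar along this point's y axis, 110 mm long, 14 mm wide, 18 mm high, with a flush 34 mm round boss in the middle.
- cross_bar (a point): Centre of the steel cross-bar at the foot of the stud (shank 9 mm diameter): 50 mm long along this point's y axis, always parallel to the wing, 10 mm wide, 8 mm high. 42 mm above the table with the stud out, 18 mm fully in.
- wing (a joint): Angle of the wing (rad), growing clockwise seen from above, limits -1.571 and 1.571. At 0 wing and cross-bar lie along the dock's y axis, in line with a docked tray's slot; 1.571 is the locked stop, wing along the dock's x axis. Turns freely while the stud is out or fully in; friction 0.06 N m holds it where it is left.
- plunger (a joint): How far the stud is pushed in (m): 0 out, 0.024 fully in. Pressing takes about 4 N; no spring, friction holds it where it is left. It goes in only if the cross-bar passes through the tongue's slot (about 0.1 rad and 3 mm of play); once in and turned, the cross-bar lies under the tongue and holds the tray.
- tray_handle (a point): Centre of the tray's wooden handle bar, 69 mm above the table; axes as the tray's (+x to the tongue, z up). The bar lies along y, 90 mm long, 14 mm thick and high, 17 mm clear above the rear wall on two posts at y = +-39 mm. Tray and bobbins weigh about 0.65 kg and slide on the table.
- tray_slot (a point): Centre of the slot in the tray's aluminium tongue, 27 mm above the table, 161 mm ahead (+x) of the handle bar; axes as the tray's. Slot 58 mm along y, 18 mm along x. Tongue 90 mm wide, 6 mm thick, reaching 46 mm ahead of the box. When the tray is home this point lies on the stud's axis.
- tray_in (a point): Centre of the floor inside the tray's open box, 6 mm above its underside; axes as the tray's. Box 140 mm (x) by 130 mm (y), 45 mm high, walls 6 mm; this point is 94 mm behind the slot's centre.
- bobbin0_mid (a point): Middle of a wooden bobbin, 36 mm diameter, 46 mm long along its z axis, loose in the tray.
- bobbin1_mid (a point): Middle of a second bobbin, the same.
- bobbin2_mid (a point): Middle of a third bobbin, the same.
- reel: Bystander: standing reel of yarn, 90 mm diameter, 70 mm high; origin under its centre.
- mug: Bystander: white mug, 80 mm diameter, 90 mm high; origin under its centre.
- jar: Bystander: amber glass jar, 70 mm diameter, 80 mm high; origin under its centre.
Things that resemble listed ones, but are neither listed nor needed, are in the scene too. Of the things shaped like the part that bears tray_handle, the wooden one is meant.

How it is judged:
By the outcome, as a careful person would: the job done as asked, in the order asked, and still so for the second after the job is handed in, with the robot touching nothing.
It also fails if it takes over 72 s, if anything falls off the work surface, if the arm or the gripper's body presses on something with over 40 N, if the wrist force passes 120 N, or if a joint passes its speed limit or range.

## Working session

There is one attempt and no reset: what is moved stays moved. The work goes in short steps, Python scripts to look and compute and a tool call to move; the robot and the scene stay as the last step left them, time stands still between calls to the robot, and variables do not carry over. Pictures are saved under pics/ and viewed, and the job is handed in when it is done.

Besides the shell and the picture viewer there is one more tool, called after "Request:" by a JSON object that holds its "op" and its "data". play_rows: Moves the arm, as the interface text tells. Its arguments: {"type":"object","properties":{"series":{"type":"array"},"grip_force":{"type":"number"}},"required":["series"]}

```bash
mkdir -p pics; ls; python3 - <<'E'
from workcell import ctrl, read_camera, camera_info
import cv2
s=ctrl.read_state();print(s)
for n in ("side","top"):
    cv2.imwrite(f"pics/{n}0.png",cv2.resize(read_camera(n)[:,:,::-1],(800,600),interpolation=cv2.INTER_CUBIC)); print(camera_info(n))
E
```

```text
pics
{'time_s': 0.0, 'joints': array([65.95692331, 36.05808403,  2.20365876, 86.9948595 , -1.54691709,
       57.08472918, -1.14590548]), 'qd': array([-0.05113756, -0.05433064,  0.01234205,  0.09258833,  0.04068794,
       -0.03464376, -0.04361459]), 'tau': array([ 1.13816463e-04, -5.49728215e+01,  1.14355981e+00, -1.86631572e+01,
       -5.22658078e-02,  2.35261093e-02,  1.84173550e-04]), 'position': array([ 225.00585959, -609.10257766,  204.57026629]), 'orientation': array([[ 3.46479934e-01, -9.38057133e-01, -6.86637113e-04],
       [-9.38055492e-01, -3.46480612e-01,  1.75474235e-03],
       [-1.88395502e-03,  3.61207020e-05, -9.99998225e-01]]), 'ft_force': array([ 0.15026567, -0.67273282,  0.25397571]), 'ft_torque': array([-0.01464772, -0.02361484, -0.01044614]), 'opening': 0.9965781955000627}
{'fx': 348.0599995587433, 'fy': 348.0599995587433, 'cx': 255.69314245476227, 'cy': 194.27558785029012, 'camera_from_world': array([[-6.83287365e-01, -7.30145782e-01, -2.34810451e-03,
         4.16517299e+02],
       [-3.47624355e-01,  3.28139626e-01, -8.78340306e-01,
         2.41055956e+02],
       [ 6.42086976e-01, -5.99342575e-01, -4.78030117e-01,
         6.41913961e+02],
       [ 0.00000000e+00,  0.00000000e+00,  0.00000000e+00,
         1.00000000e+00]])}
{'fx': 381.7453811431101, 'fy': 381.7453811431101, 'cx': 253.10729000715074, 'cy': 188.3475623801077, 'camera_from_world': array([[-2.01225865e-03, -9.99973153e-01,  7.04591372e-03,
         5.23207884e+01],
       [-9.96268846e-01,  1.39677700e-03, -8.62927261e-02,
         5.41878597e+02],
       [ 8.62805677e-02, -7.19326762e-03, -9.96244910e-01,
         8.92544327e+02],
       [ 0.00000000e+00,  0.00000000e+00,  0.00000000e+00,
         1.00000000e+00]])}
```

View pics/side0.png

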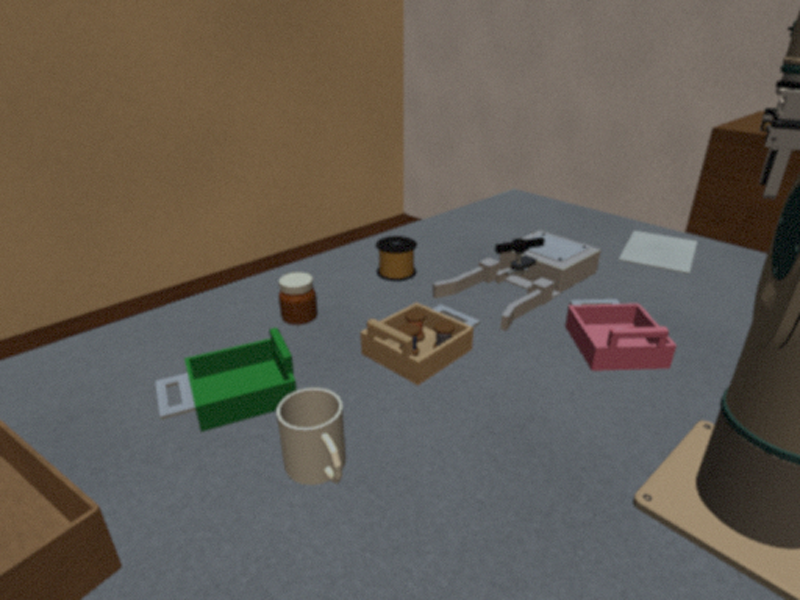

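View pics/top0.png

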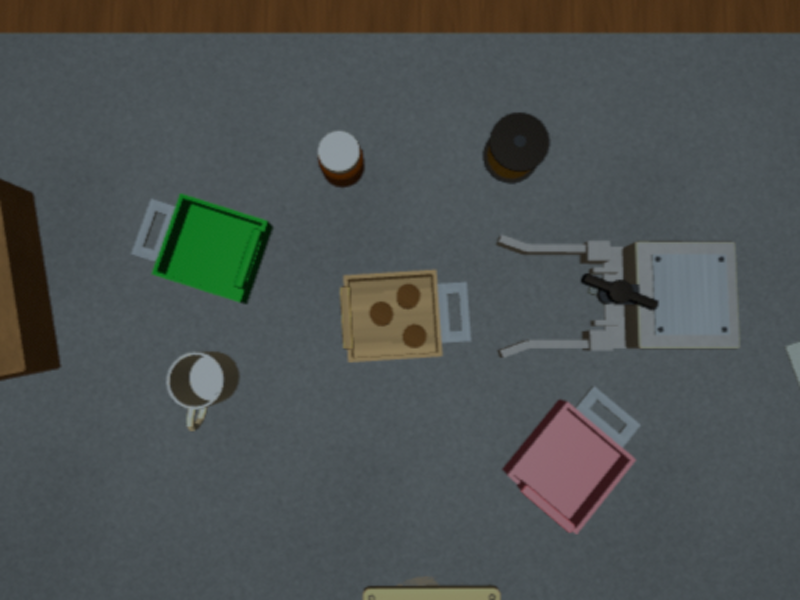

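The plywood tray is mid-table in the top view, with its tongue pointing right towards the dock, which is also on the right. I'll enlarge both.

```bash
cat > h.py <<'E'
import numpy as np, cv2
from workcell import ctrl, read_camera, camera_info
def ray(n,u,v):
    c=camera_info(n);M=c["camera_from_world"];R=M[:3,:3];t=M[:3,3]
    d=R.T@np.array([(u-c["cx"])/c["fx"],(v-c["cy"])/c["fy"],1]);return -R.T@t,d
def atz(n,u,v,z):
    o,d=ray(n,u,v);return o+d*(z-o[2])/d[2]
def proj(n,p):
    c=camera_info(n);q=c["camera_from_world"]@np.r_[p,1];return np.array([c["fx"]*q[0]/q[2]+c["cx"],c["fy"]*q[1]/q[2]+c["cy"]])
def crop(n,name,u0,v0,w,h,k,img=None):
    im=read_camera(n) if img is None else img
    c=im[v0:v0+h,u0:u0+w,::-1]
    cv2.imwrite(f"pics/{name}.png",cv2.resize(c,(w*k,h*k),interpolation=cv2.INTER_CUBIC));return im
E
python3 - <<'E'
from h import *
im=crop("top","t1",210,160,100,80,8)
crop("top","t2",310,140,170,100,4,im)
im=crop("side","s1",220,180,110,75,7)
crop("side","s2",270,140,120,80,6,im)
E
```

```text
(no output)
```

View pics/t1.png

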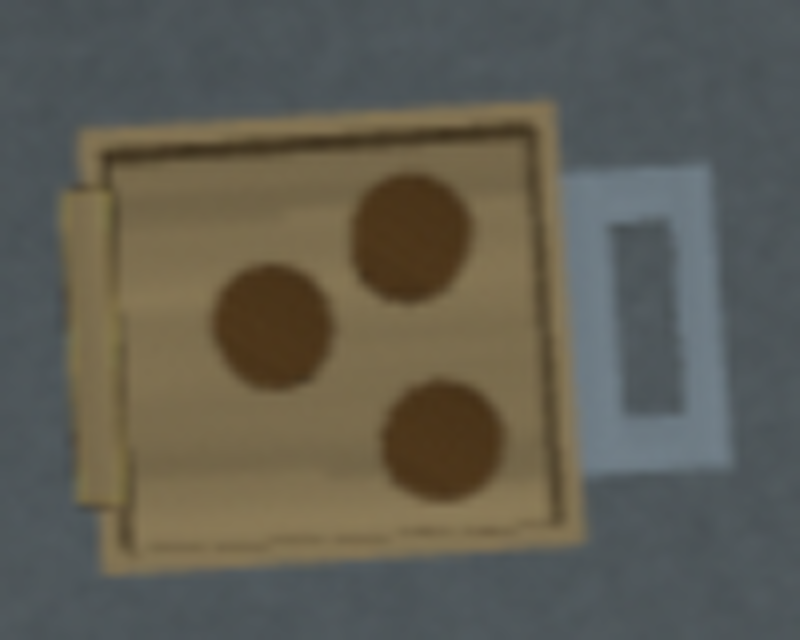

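View pics/t2.png

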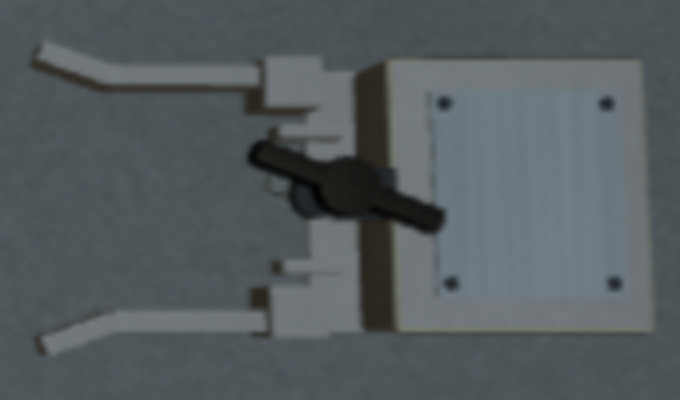

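View pics/s1.png

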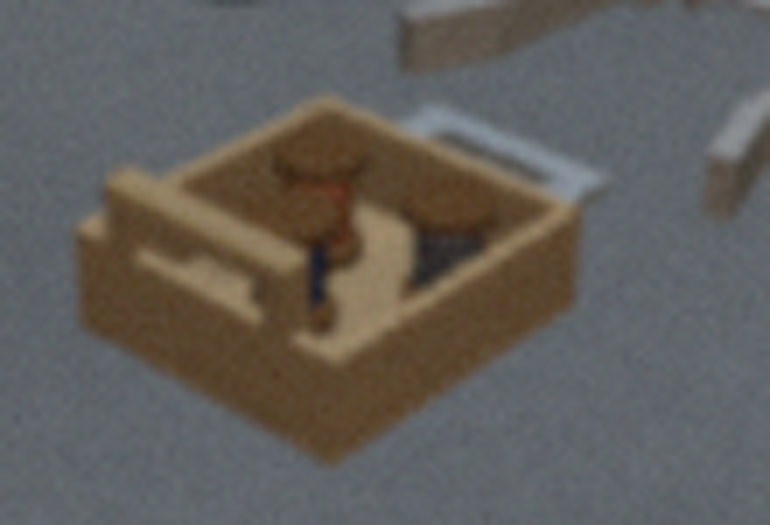

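View pics/s2.png

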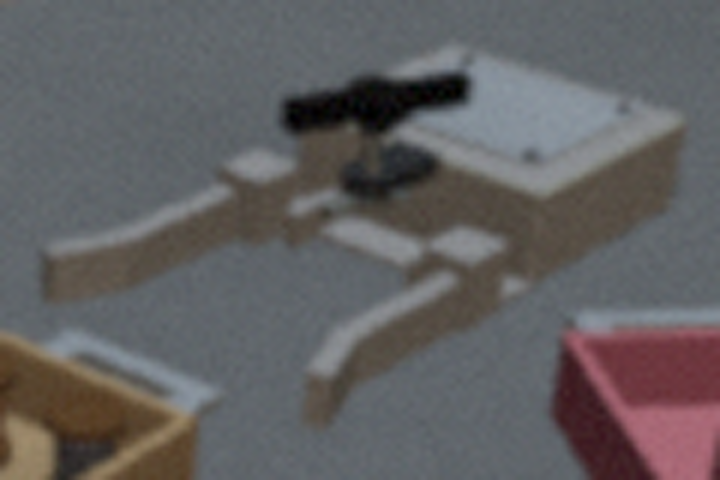

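```bash
cat > m0.py <<'E'
from h import *
def T(px,py,z,u0,v0,k): return atz("top",u0+(px+.5)/k-.5,v0+(py+.5)/k-.5,z)
def fit(model,world):
    # 2D rigid
    A=np.array(model,float);B=np.array(world)[:,:2];a=A.mean(0);b=B.mean(0)
    H=(A-a).T@(B-b);th=np.arctan2(H[0,1]-H[1,0],H[0,0]+H[1,1])
    R=np.array([[np.cos(th),-np.sin(th)],[np.sin(th),np.cos(th)]]);t=b-R@a
    r=(A@R.T+t)-B;return th,R,t,np.abs(r).max(),r.round(1)
if __name__=="__main__":
    # tray frame: slot centre origin; box x from -94-70..-24, y +-65 ; tongue front x=22 ; handle x=-161
    P=lambda x,y,z:T(x,y,z,210,160,8)
    m=[(-164,65),(-24,65),(-24,-65),(-164,-65),(22,45),(22,-45),(-9,29),(9,29),(9,-29),(-9,-29),(-168,45),(-154,45),(-154,-45),(-168,-45)]
    w=[P(80,130,45),P(555,102,45),P(585,542,45),P(103,573,45),P(712,165,30),P(733,465,30),P(612,225,30),P(668,220,30),P(685,412,30),P(628,415,30),P(62,192,76),P(108,190,76),P(125,503,76),P(78,505,76)]
    th,R,t,e,r=fit(m,w);print("tray",np.degrees(th),t,e);print(r.tolist())
    print("handle",R@[-161,0]+t)
    D=lambda x,y,z:T(x,y,z,310,140,4)
    m=[(42,80),(192,80),(192,-80),(42,-80)]
    w=[D(388,60,62),D(641,60,62),D(653,328,62),D(398,330,62)]
    th,R,t,e,r=fit(m,w);print("dock",np.degrees(th),t,e,r.tolist())
    print("stop faces/rails in dock frame",[(R.T@(D(*q)[:2]-t)).round(1) for q in [(262,62,40),(268,333,40),(110,85,30),(118,312,30),(260,85,30),(268,312,30)]])
    print("mouth",R@[-155,0]+t)
    c=D(350,187,106);a=D(258,153,106);b=D(437,220,106);print("wing",c,a,b,(a+b)/2,np.degrees(np.arctan2(*(b-a)[[1,0]])),np.linalg.norm(b-a))
E
python3 m0.py
```

```text
tray -86.43370418360539 [514.94580856 -37.31852661] 1.3567143913386417
[[-0.1, 0.2], [0.5, -0.1], [-0.6, -0.4], [-0.6, -0.5], [0.4, 0.6], [-0.1, 0.2], [0.5, 0.6], [0.1, -0.7], [-0.6, 0.1], [-0.9, 1.2], [1.0, 0.5], [1.4, -0.5], [-0.3, -0.9], [-0.7, -0.1]]
handle [504.93105786 123.36969563]
dock -90.03707305993544 [ 538.90271566 -261.31327814] 2.6674408079119303 [[2.2, 1.5], [2.2, -1.1], [-2.7, -2.0], [-1.7, 1.6]]
stop faces/rails in dock frame [array([-22.5,  80.5]), array([-23.7, -80. ]), array([-111. ,   68.3]), array([-109.1,  -67.5]), array([-20.8,  68.3]), array([-20. , -67.6])]
mouth [ 539.00300793 -106.31331059]
wing [ 538.69018532 -263.15485905  106.        ] [ 557.46373283 -213.26371217  106.        ] [ 520.52475072 -310.17798791  106.        ] [ 538.99424177 -261.72085004  106.        ] -110.86439984288305 103.7153086140011
```

Request:
{"op": "play_rows", "data": {"series": [[-0.9, -0.8, 0, 0, 0, 0, 94], [-0.9, -0.8, 0, 0, 0, 0, 60], [-0.9, -0.8, 0, 0, 0, 0, 50], [-0.9, -0.8, 0, 0, 0, 0, 40], [-0.9, -0.8, 0, 0, 0, 0, 40]], "grip_force": 30}}

```text
time_s: 0.82
position: [313.0, -382.3, 203.3]
orientation: [[0.34, -0.941, -0.001], [-0.941, -0.34, -0.0], [-0.0, 0.001, -1.0]]
ft_force: [1.0, -0.3, -0.2]
opening: 0.611
```

Request:
{"op": "play_rows", "data": {"series": [[-0.93, -0.8, 0, 0, 0, 0, 40], [-0.93, -0.8, 0, 0, 0, 0, 36], [-0.93, -0.8, 0, 0, 0, 0, 36], [-0.93, -0.8, 0, 0, 0, 0, 36], [-0.93, -0.8, 0, 0, 0, 0, 36]]}}

```text
time_s: 1.45
position: [403.0, -145.4, 203.7]
orientation: [[0.339, -0.941, 0.001], [-0.941, -0.339, -0.001], [0.002, -0.001, -1.0]]
ft_force: [0.8, -0.4, -0.1]
opening: 0.387
```

Request:
{"op": "play_rows", "data": {"series": [[-0.93, -0.8, 0, 0, 0, 0, 36], [-0.93, -0.8, 0, 0, 0, 0, 36], [-0.93, -0.8, 0, 0, 0, 0, 36], [-0.9, -0.8, 0, 0, 0, 0.85, 36], [0, 0, 0, 0, 0, 0.85, 36]]}}

```text
time_s: 2.08
position: [476.5, 47.4, 204.0]
orientation: [[0.047, -0.999, 0.004], [-0.999, -0.047, 0.0], [-0.0, -0.004, -1.0]]
ft_force: [-0.9, -0.1, -0.5]
opening: 0.38
```

Request:
{"op": "play_rows", "data": {"series": [[-0.95, -0.4, 0.5, 0, 0, -0.09, 36], [-0.92, -0.4, 0.8, 0, 0, 0, 36], [0, 0, 0.7, 0, 0, 0, 36], [0, 0, 0, 0, 0, 0, 36]]}}

```text
time_s: 2.58
position: [506.8, 127.3, 122.5]
orientation: [[0.063, -0.998, 0.007], [-0.998, -0.063, 0.0], [-0.0, -0.007, -1.0]]
ft_force: [-0.7, 0.5, 0.5]
opening: 0.383
```

```bash
python3 - <<'E'
from h import *
s=ctrl.read_state();print(s["position"],s["orientation"][:,0],s["time_s"],s["joints"])
im=crop("top","t3",190,140,130,110,6)
im=crop("side","s3",200,90,140,170,4)
E
```

```text
[506.81130162 127.30859837 122.50180737] [ 6.3048570e-02 -9.9801046e-01 -1.1418855e-05] 2.575 [ -17.51312254   32.16695895    0.39677763  112.38916623   -0.21022578
   35.0669207  -103.39146463]
```

View pics/t3.png

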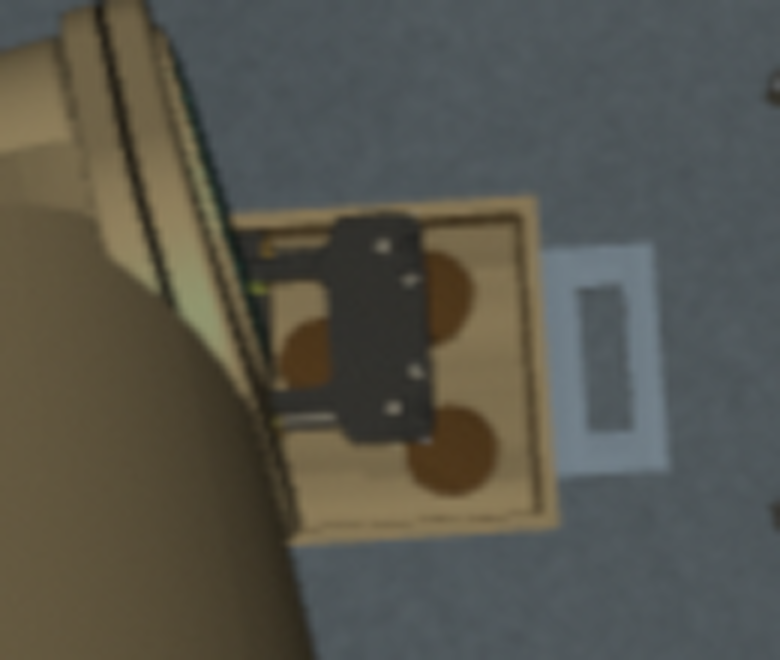

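View pics/s3.png

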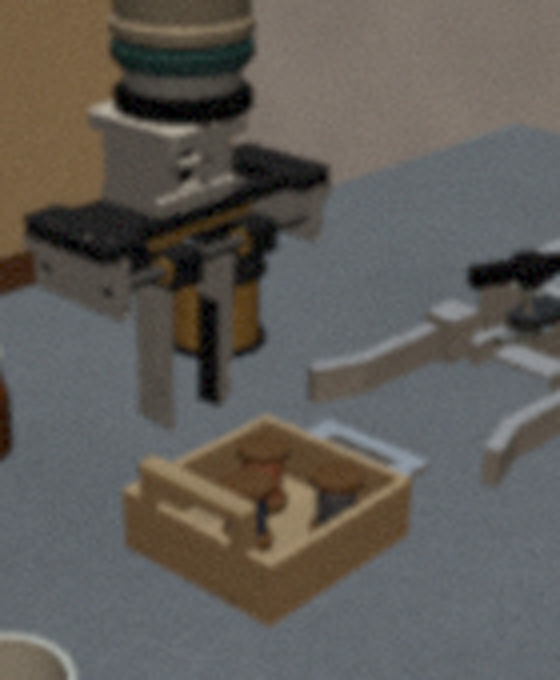

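The open fingers sit over the handle bar at about (215, 150) to (290, 160) in the side crop. The bobbin is clear. I'll correct by 4 mm and go down.

Request:
{"op": "play_rows", "data": {"series": [[0.1, 0.05, 0.6, 0, 0, 0, 36], [0, 0, 0.6, 0, 0, 0, 36], [0, 0, 0.4, 0, 0, 0, 36], [0, 0, 0.1, 0, 0, 0, 36]]}}

```text
time_s: 3.18
position: [512.8, 122.4, 60.8]
orientation: [[0.058, -0.998, 0.023], [-0.998, -0.058, 0.004], [-0.003, -0.023, -1.0]]
ft_force: [0.2, -0.5, -0.8]
opening: 0.381
```

Request:
{"op": "play_rows", "data": {"series": [[0, 0.17, 0.08, -0.13, 0.02, -0.02, 36], [0, 0.0, 0.06, 0, 0, 0, 36]]}}

```text
time_s: 3.42
position: [506.7, 122.1, 56.0]
orientation: [[0.062, -0.998, 0.001], [-0.998, -0.062, -0.0], [0.0, -0.001, -1.0]]
ft_force: [0.2, -0.2, -0.6]
opening: 0.38
```

Grasp.

Request:
{"op": "play_rows", "data": {"series": [[0, 0, 0.03, 0, 0, 0, 20], [0, 0, 0, 0, 0, 0, 8], [0, 0, 0, 0, 0, 0, 8], [0, 0, 0, 0, 0, 0, 8]], "grip_force": 30}}

```text
time_s: 3.92
position: [507.2, 122.9, 55.4]
orientation: [[0.062, -0.998, 0.002], [-0.998, -0.062, 0.001], [-0.001, -0.002, -1.0]]
ft_force: [0.8, 0.0, -0.5]
opening: 0.152
```

Request:
{"op": "play_rows", "data": {"series": [[0.1, -0.1, 0, 0, 0, 0.09, 8], [0.2, -0.2, 0, 0, 0, 0.09, 8], [0.2, -0.2, 0, 0, 0, 0.09, 8], [0.2, -0.2, 0, 0, 0, 0.09, 8], [0.1, -0.1, 0, 0, 0, 0, 8]]}}

```text
time_s: 4.55
position: [537.8, 94.0, 55.4]
orientation: [[-0.003, -1.0, -0.005], [-1.0, 0.003, 0.004], [-0.004, 0.005, -1.0]]
ft_force: [-3.5, 4.9, 3.0]
opening: 0.143
```

```bash
python3 - <<'E'
from h import *
s=ctrl.read_state();print(s["position"],s["orientation"],s["ft_force"])
im=crop("top","t4",210,130,200,120,4)
E
```

```text
[537.82559026  94.00449467  55.38523139] [[-0.00314237 -0.99998218 -0.005076  ]
 [-0.9999857   0.00312033  0.00434289]
 [-0.00432697  0.00508957 -0.99997769]] [-3.47814997  4.91107869  3.00709856]
```

View pics/t4.png

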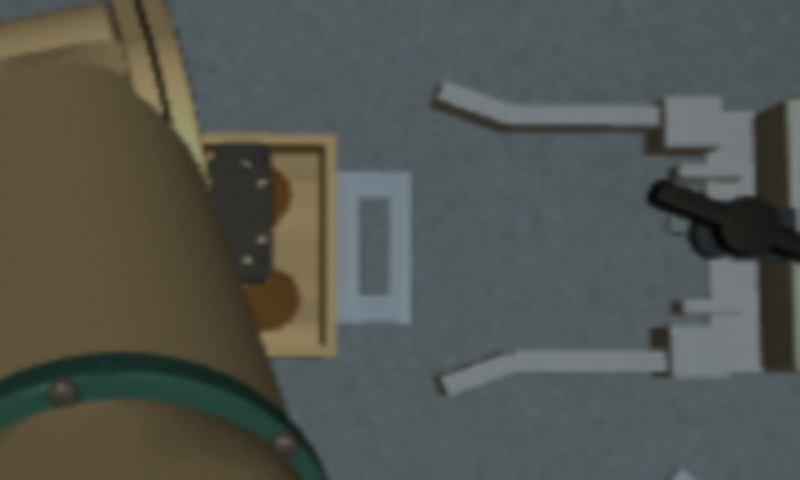

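```bash
python3 - <<'E'
from m0 import *
P=lambda x,y,z:T(x,y,z,210,130,4)
for q in [(411,173,30),(411,322,30),(359,198,30),(389,198,30),(389,296,30),(359,296,30),(337,135,45),(337,355,45)]:print(q,P(*q).round(1))
D=lambda x,y,z:T(x,y,z,210,130,4)
for q in [(505,125,30),(655,126,30),(515,352,30),(665,352,30)]:print(q,D(*q).round(1))
E
```

```text
(411, 173, 30) [578.3 -90.4  30. ]
(411, 322, 30) [489.3 -89.   30. ]
(359, 198, 30) [563.3 -59.1  30. ]
(389, 198, 30) [563.3 -77.   30. ]
(389, 296, 30) [504.8 -76.2  30. ]
(359, 296, 30) [504.8 -58.4  30. ]
(337, 135, 45) [599.  -44.7  45. ]
(337, 355, 45) [469.8 -43.2  45. ]
(505, 125, 30) [ 607.3 -147.3   30. ]
(655, 126, 30) [ 606.6 -237.5   30. ]
(515, 352, 30) [ 471.5 -150.4   30. ]
(665, 352, 30) [ 471.3 -239.5   30. ]
```

Request:
{"op": "play_rows", "data": {"series": [[0.15, -0.03, 0, 0, 0, 0, 8], [0.3, -0.04, 0, 0, 0, 0, 8], [0.3, -0.04, 0, 0, 0, 0, 8], [0.3, -0.02, 0, 0, 0, 0, 8], [0.15, 0, 0, 0, 0, 0, 8]]}}

```text
time_s: 5.22
position: [546.0, 43.0, 55.4]
orientation: [[-0.002, -1.0, 0.0], [-1.0, 0.002, 0.005], [-0.005, -0.0, -1.0]]
ft_force: [0.2, 4.1, 0.8]
opening: 0.144
```

```bash
python3 - <<'E'
from h import *
s=ctrl.read_state();print(s["position"],s["orientation"][:,0],s["orientation"][:,2],s["ft_force"])
im=crop("top","t5",250,140,130,100,6)
E
```

```text
[546.03821562  42.98811741  55.40362327] [-0.00222082 -0.99998559 -0.00488772] [ 1.34841788e-04  4.88743606e-03 -9.99988047e-01] [0.15222063 4.10102786 0.81292598]
```

View pics/t5.png

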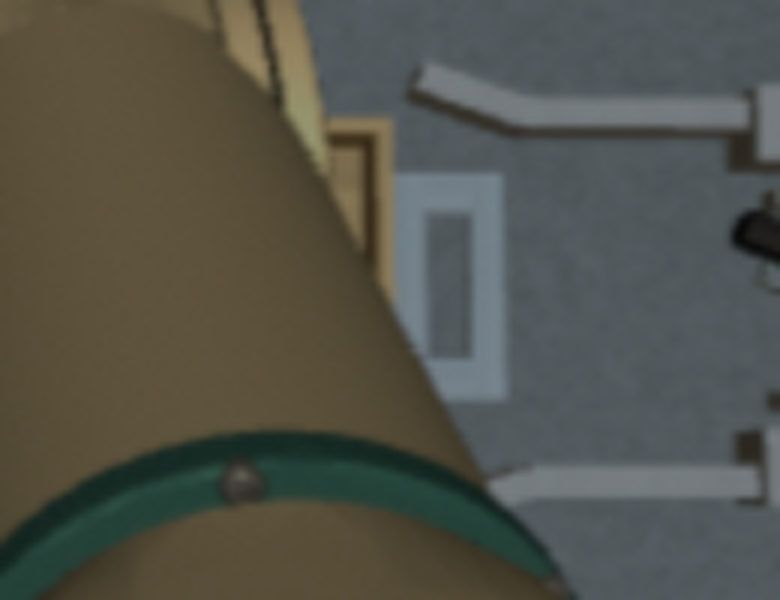

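Request:
{"op": "play_rows", "data": {"series": [[0.1, 0.07, 0, 0, 0, 0, 8], [0.2, 0.02, 0, 0, 0, 0, 8], [0.25, 0, 0, 0, 0, 0, 8], [0.15, 0, 0, 0, 0, 0, 8]]}}

```text
time_s: 5.78
position: [542.4, 13.6, 55.4]
orientation: [[-0.001, -1.0, 0.001], [-1.0, 0.001, 0.005], [-0.005, -0.001, -1.0]]
ft_force: [0.1, 3.5, 0.6]
opening: 0.148
```

```bash
python3 - <<'E'
from h import *
s=ctrl.read_state();print(s["position"],s["orientation"][:,0],s["orientation"][:,2],s["ft_force"])
im=crop("top","t6",260,140,130,100,6)
E
```

```text
[542.37069388  13.6398929   55.38744872] [-9.55343357e-04 -9.99986246e-01 -5.15713043e-03] [ 8.57170041e-04  5.15631201e-03 -9.99986339e-01] [0.06916617 3.47822097 0.56965214]
```

View pics/t6.png

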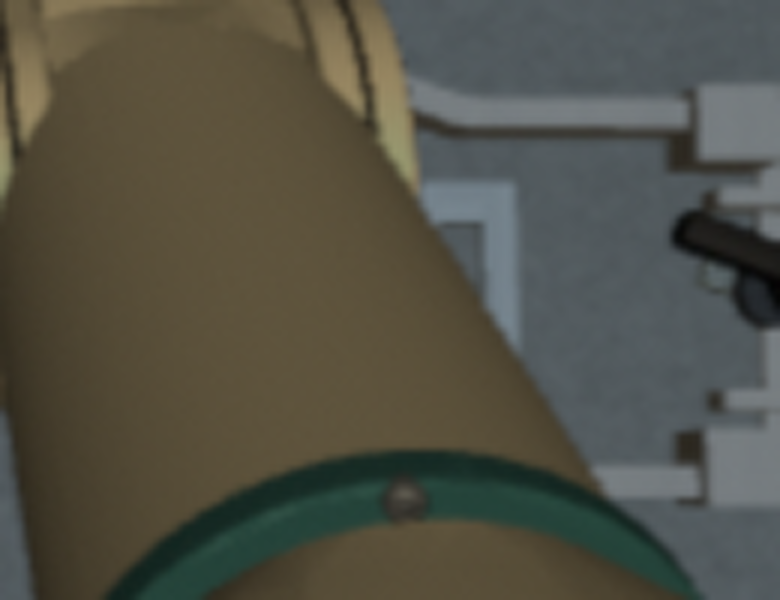

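The tongue's upper edge is at row 183 and the rail's inner edge at 126. That is a 22.5 mm gap, which is what a centred tray gives. I'll carry on in.

Request:
{"op": "play_rows", "data": {"series": [[0.15, 0, 0, 0, 0, 0, 8], [0.25, 0, 0, 0, 0, 0, 8], [0.25, 0, 0, 0, 0, 0, 8], [0.25, 0, 0, 0, 0, 0, 8], [0.15, 0, 0, 0, 0, 0, 8]]}}

```text
time_s: 6.45
position: [542.2, -31.1, 55.4]
orientation: [[-0.001, -1.0, 0.001], [-1.0, 0.001, 0.006], [-0.006, -0.001, -1.0]]
ft_force: [0.8, 4.7, 1.2]
opening: 0.145
```

Request:
{"op": "play_rows", "data": {"series": [[0.15, 0, 0, 0, 0, 0, 8], [0.2, 0, 0, 0, 0, 0, 8], [0.2, 0, 0, 0, 0, 0, 8], [0.2, 0, 0, 0, 0, 0, 8], [0.15, 0, 0, 0, 0, 0, 8]]}}

```text
time_s: 7.08
position: [542.0, -67.7, 55.4]
orientation: [[0.0, -1.0, 0.0], [-1.0, -0.0, 0.007], [-0.007, -0.0, -1.0]]
ft_force: [-0.4, 4.7, 2.8]
opening: 0.146
```

```bash
python3 - <<'E'
from h import *
s=ctrl.read_state();print(s["position"],s["ft_force"])
im=crop("top","t7",280,140,130,100,6)
crop("side","s7",230,60,160,170,4)
E
```

```text
[541.98666311 -67.66647864  55.37608032] [-0.44632268  4.6917385   2.84972156]
```

View pics/s7.png

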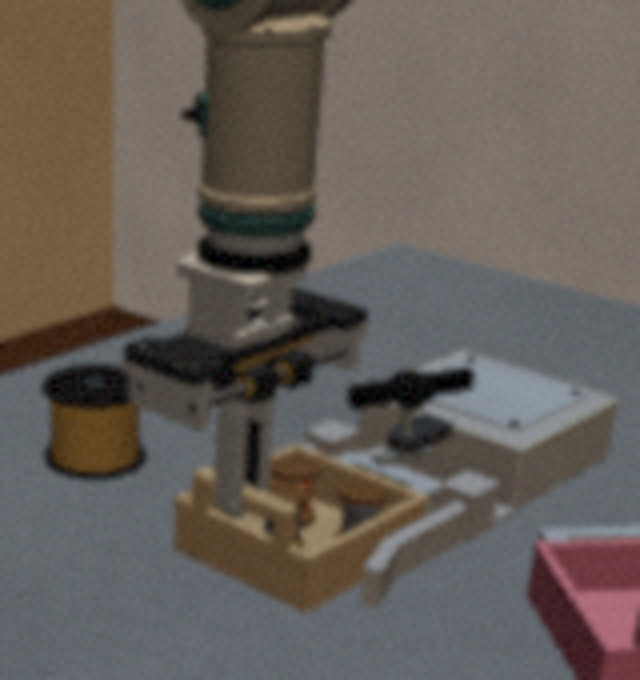

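View pics/t7.png

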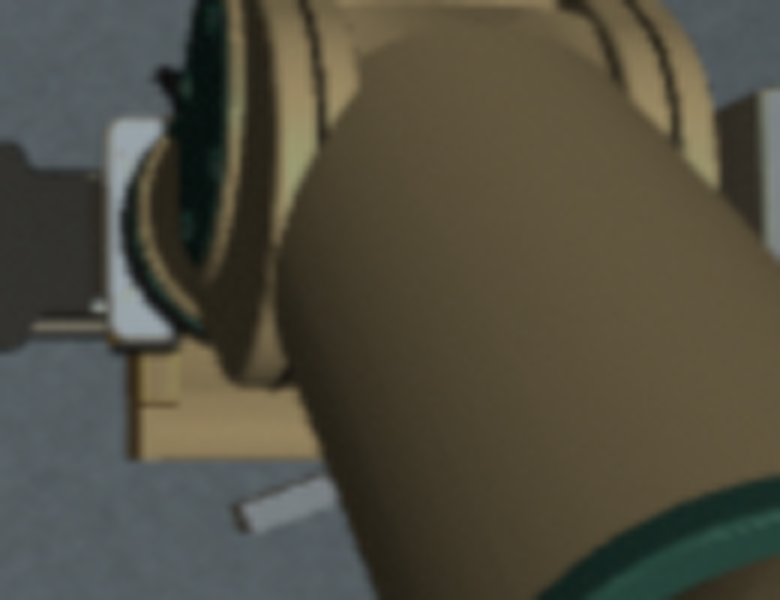

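The tray is between the rails in the side view, with all the bobbins upright. The last 30 mm or so remains. I'll advance gently and watch the force.

Request:
{"op": "play_rows", "data": {"series": [[0.15, 0, 0, 0, 0, 0, 8], [0.15, 0, 0, 0, 0, 0, 8], [0.15, 0, 0, 0, 0, 0, 8], [0.1, 0, 0, 0, 0, 0, 8]]}}

```text
time_s: 7.68
position: [541.8, -88.7, 55.4]
orientation: [[0.002, -1.0, -0.0], [-1.0, -0.002, 0.009], [-0.009, 0.0, -1.0]]
ft_force: [-0.6, 5.3, 3.2]
opening: 0.146
```

Request:
{"op": "play_rows", "data": {"series": [[0.1, 0, 0, 0, 0, 0, 8], [0.1, 0, 0, 0, 0, 0, 8]]}}

```text
time_s: 7.92
position: [541.7, -95.6, 55.4]
orientation: [[0.004, -1.0, -0.001], [-1.0, -0.004, 0.01], [-0.01, 0.001, -1.0]]
ft_force: [-0.0, 5.7, 3.6]
opening: 0.148
```

Request:
{"op": "play_rows", "data": {"series": [[0.07, 0, 0, 0, 0.05, 0.02, 8], [0.07, 0, 0, 0, 0, 0, 8]]}}

```text
time_s: 8.18
position: [541.8, -100.3, 55.4]
orientation: [[0.001, -1.0, -0.001], [-1.0, -0.001, 0.002], [-0.002, 0.001, -1.0]]
ft_force: [-0.5, 5.8, 3.1]
opening: 0.143
```

Request:
{"op": "play_rows", "data": {"series": [[0.07, 0, 0, 0, 0, 0, 8], [0.07, 0, 0, 0, 0, 0, 8]]}}

```text
time_s: 8.43
position: [541.7, -102.2, 55.4]
orientation: [[0.003, -1.0, -0.001], [-1.0, -0.003, 0.006], [-0.006, 0.001, -1.0]]
ft_force: [0.1, 11.2, 4.2]
opening: 0.145
```

Contact at the expected y (about −101 mm). One more gentle push, then a look.

Request:
{"op": "play_rows", "data": {"series": [[0.12, 0, 0, 0, 0.03, 0, 8], [0.12, 0, 0, 0, 0.0, 0, 8]]}}

```text
time_s: 8.68
position: [541.7, -102.2, 55.4]
orientation: [[0.008, -1.0, -0.003], [-1.0, -0.008, 0.011], [-0.011, 0.003, -1.0]]
ft_force: [0.0, 12.7, 3.1]
opening: 0.144
```

```bash
python3 - <<'E'
from h import *
s=ctrl.read_state();print(s["position"],s["ft_force"])
crop("side","s8",270,130,110,100,7)
E
```

```text
[ 541.67762862 -102.23455047   55.36760935] [5.05974754e-03 1.26726268e+01 3.11163443e+00]
```

View pics/s8.png

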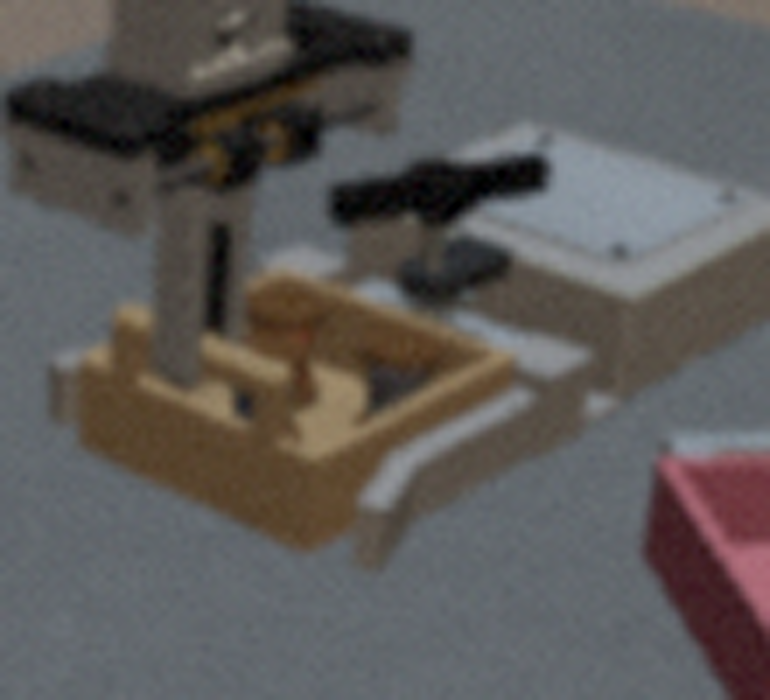

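The box front is against both stops and motion stopped dead at y = −102.2. Now release and lift.

Request:
{"op": "play_rows", "data": {"series": [[0, 0, 0, 0, 0, 0, 28], [0, 0, 0, 0, 0, 0, 28], [0, 0, -0.3, 0, 0, 0, 28], [0, 0, -0.9, 0, 0, 0, 40], [0, 0, -1, 0, 0, 0, 60]]}}

```text
time_s: 9.35
position: [538.1, -108.5, 143.2]
orientation: [[0.004, -1.0, -0.012], [-1.0, -0.004, 0.006], [-0.006, 0.012, -1.0]]
ft_force: [0.2, -0.2, -0.5]
opening: 0.473
```

Request:
{"op": "play_rows", "data": {"series": [[0, 0, -0.9, 0, 0, 0, 60], [-0.6, 0.7, 0, 0, 0, 0, 60], [-0.9, 0.7, 0, 0, 0, 0, 60], [-0.9, 0.7, 0, 0, 0, 0, 60]]}}

```text
time_s: 9.85
position: [457.3, -18.3, 187.5]
orientation: [[-0.008, -1.0, 0.001], [-1.0, 0.008, -0.0], [0.0, -0.001, -1.0]]
ft_force: [-0.1, 0.9, -0.5]
opening: 0.641
```

```bash
python3 - <<'E'
from h import *
s=ctrl.read_state();print(s["position"],s["ft_force"],s["opening"])
im=crop("top","t9",280,140,130,100,6)
crop("side","s9",270,130,110,100,7)
E
```

```text
[457.27534833 -18.34241441 187.48320046] [-0.135841    0.85032467 -0.51394921] 0.6408408608496047
```

View pics/s9.png

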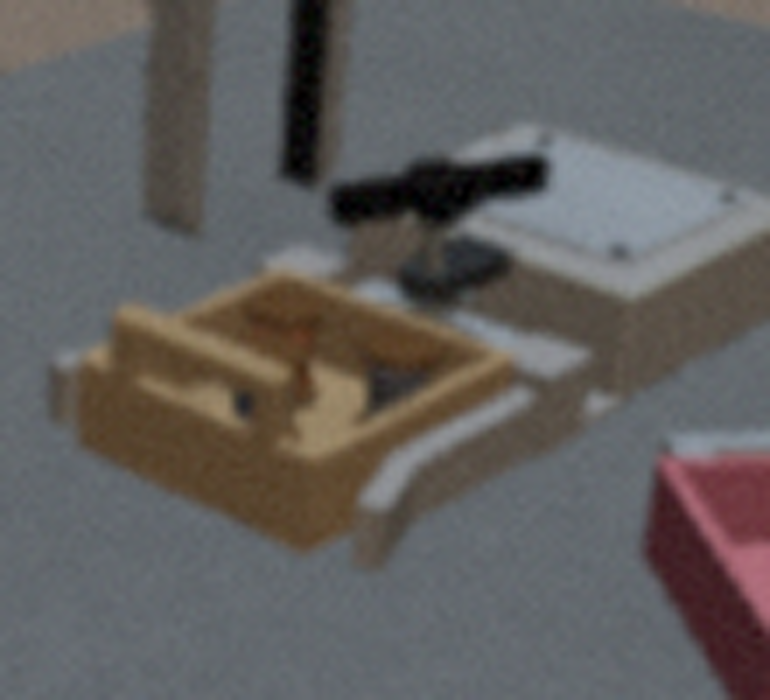

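View pics/t9.png

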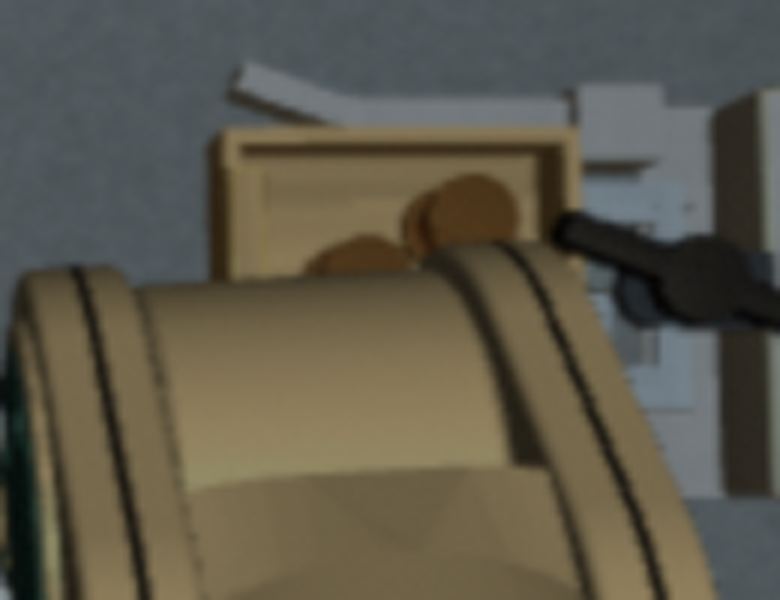

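The tray is home. The box front lines up with the stop faces (column ≈578 in the top crop) and the bobbins are upright. Next is the wing.

Request:
{"op": "play_rows", "data": {"series": [[0.7, -0.25, 0, 0, 0, 0, 60], [0.95, -0.35, 0, 0, 0, 0, 60], [0.95, -0.35, 0, 0, 0, 0, 60], [0.95, -0.35, 0, 0, 0, 0, 60], [0.95, -0.35, 0, 0, 0, 0, 60]]}}

```text
time_s: 10.58
position: [523.9, -204.2, 191.3]
orientation: [[0.001, -1.0, 0.003], [-1.0, -0.001, -0.004], [0.004, -0.003, -1.0]]
ft_force: [0.5, -0.9, 0.0]
opening: 0.643
```

Request:
{"op": "play_rows", "data": {"series": [[0.9, -0.35, 0, 0, 0, -1, 60], [0, 0, 0, 0, 0, -1, 60], [0, 0, 0, 0, 0, -1, 60], [0, 0, 0, 0, 0, -1, 60], [0, 0, 0, 0, 0, -1, 60]]}}

```text
time_s: 11.2
position: [537.2, -257.4, 193.3]
orientation: [[0.773, -0.634, 0.004], [-0.634, -0.773, -0.014], [0.012, 0.008, -1.0]]
ft_force: [-0.1, 0.5, 0.7]
opening: 0.639
```

Request:
{"op": "play_rows", "data": {"series": [[0, 0, 0, 0.06, 0.06, -0.93, 60], [0, 0, 0.1, 0, 0, -0.93, 60], [0, 0, 0, 0, 0, 0, 60]]}}

```text
time_s: 11.58
position: [536.2, -264.0, 190.4]
orientation: [[0.936, -0.352, 0.02], [-0.351, -0.936, -0.016], [0.024, 0.008, -1.0]]
ft_force: [-0.1, 0.2, 0.2]
opening: 0.64
```

```bash
python3 - <<'E'
from h import *
s=ctrl.read_state();R=s["orientation"];print(s["position"],R,s["joints"].round(1))
im=crop("top","t10",280,130,140,110,5)
crop("side","s10",270,90,120,110,6)
d=np.array([538.9,-262.3])-s["position"][:2];print("tool shift/40",(R.T@np.r_[d,0])/40)
E
```

```text
[ 536.218898   -264.03486521  190.40727472] [[ 0.93598085 -0.35150575  0.01958469]
 [-0.35122754 -0.93614823 -0.01630041]
 [ 0.02406386  0.00837819 -0.99967532]] [ 36.8  33.1 -21.2  97.7  15.5  50.7 -11.5]
tool shift/40 [ 0.04750319 -0.06416284  0.00060574]
```

View pics/s10.png

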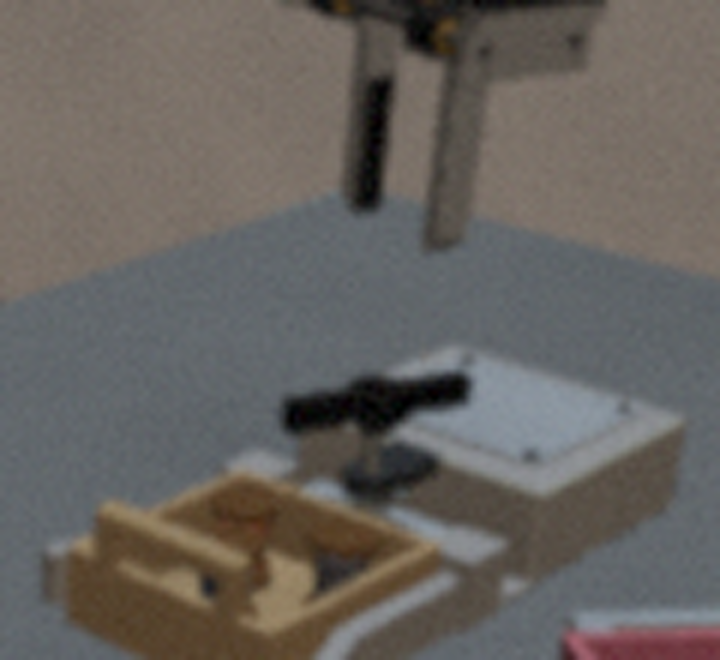

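View pics/t10.png

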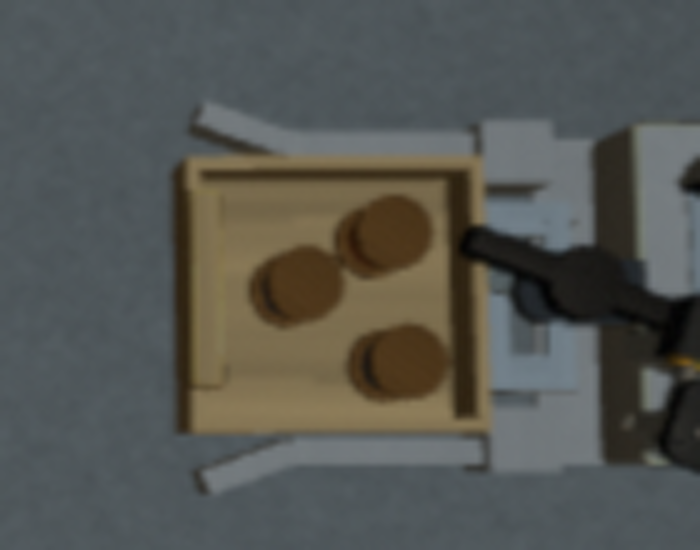

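Request:
{"op": "play_rows", "data": {"series": [[0.05, -0.06, 0.5, 0.05, -0.14, 0, 60], [0, 0, 0.6, 0, 0, 0, 54], [0, 0, 0.6, 0, 0, 0, 54], [0, 0, 0, 0, 0, 0, 54]]}}

```text
time_s: 12.18
position: [541.0, -264.9, 122.9]
orientation: [[0.932, -0.363, 0.002], [-0.363, -0.932, -0.003], [0.003, 0.002, -1.0]]
ft_force: [0.0, 0.9, 0.2]
opening: 0.573
```

```bash
python3 - <<'E'
from h import *
s=ctrl.read_state();R=s["orientation"];print(s["position"],R)
im=crop("top","t11",320,140,100,90,7)
crop("side","s11",290,110,90,80,8)
d=np.array([538.9,-262.3])-s["position"][:2];print("tool shift/40",(R.T@np.r_[d,0])/40,np.cross([0,0,1],R.T@[0,0,-1])*180/np.pi/10,np.degrees(np.arctan2(R[1,0],R[0,0])))
E
```

```text
[ 541.0273605  -264.87427804  122.92512542] [[ 0.93192235 -0.36265114  0.0022113 ]
 [-0.36264334 -0.93192226 -0.0032724 ]
 [ 0.0032475   0.00224771 -0.9999922 ]]
tool shift/40 [-0.07290199 -0.04068843 -0.00032821] [ 0.01287845 -0.01860681  0.        ] -21.26273902797262
```

View pics/s11.png

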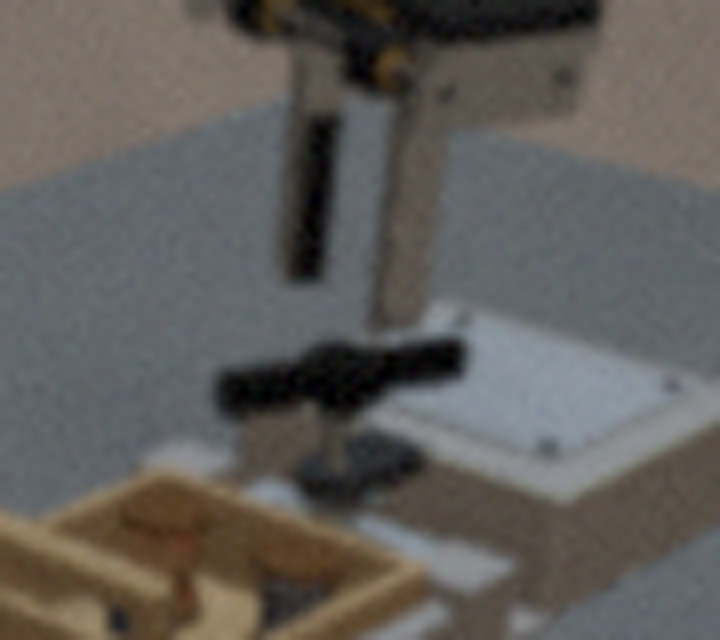

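View pics/t11.png

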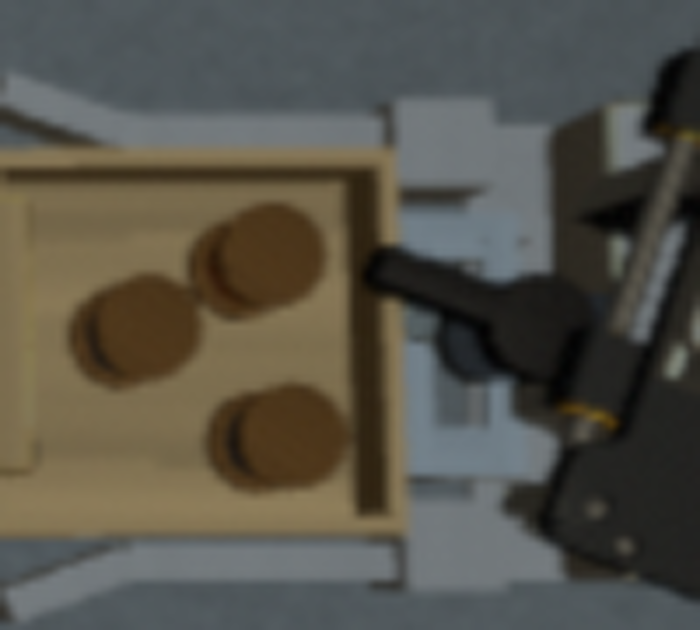

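```bash
python3 - <<'E'
from h import *
f=lambda n,p,u0,v0,k:((proj(n,p)+.5-[u0,v0])*k-.5).round()
for p in [(538.9,-262.3,106),(538.9,-262.3,88)]: print(f("side",p,290,110,8),f("top",p,320,140,7))
s=ctrl.read_state();R=s["orientation"]
for sx in(27,-27): print("tip",f("side",s["position"]+R[:,0]*sx,290,110,8))
E
```

```text
[339. 359.] [540. 327.]
[334. 401.] [519. 332.]
tip [303. 286.]
tip [379. 333.]
```

Request:
{"op": "play_rows", "data": {"series": [[-0.06, -0.02, 0.3, 0, 0, 0, 54], [0, 0, 0.3, 0, 0, 0, 54], [0, 0, 0.2, 0, 0, 0, 54], [0, 0, 0.05, 0, 0, 0, 54]]}}

```text
time_s: 12.78
position: [542.2, -264.3, 90.9]
orientation: [[0.932, -0.363, 0.009], [-0.363, -0.932, -0.006], [0.011, 0.003, -1.0]]
ft_force: [0.1, 0.3, 0.1]
opening: 0.578
```

Request:
{"op": "play_rows", "data": {"series": [[-0.09, 0.0, 0.05, 0.02, -0.06, 0, 54], [0, 0, 0, 0, 0, 0, 54]]}}

```text
time_s: 13.02
position: [538.7, -263.0, 88.7]
orientation: [[0.932, -0.363, 0.0], [-0.363, -0.932, 0.001], [-0.0, -0.001, -1.0]]
ft_force: [-0.1, -0.2, -0.5]
opening: 0.571
```

Grip the boss.

Request:
{"op": "play_rows", "data": {"series": [[0, 0, 0, 0, 0, 0, 40], [0, 0, 0, 0, 0, 0, 28], [0, 0, 0, 0, 0, 0, 28], [0, 0, 0, 0, 0, 0, 28]], "grip_force": 25}}

```text
time_s: 13.52
position: [539.0, -263.1, 89.1]
orientation: [[0.932, -0.363, 0.001], [-0.363, -0.932, 0.001], [0.001, -0.001, -1.0]]
ft_force: [0.8, -0.3, -0.5]
opening: 0.355
```

Request:
{"op": "play_rows", "data": {"series": [[0, 0, 0, 0, 0, 0.5, 28], [0, 0, 0, 0, 0, 0.8, 28], [0, 0, 0, 0, 0, 0.8, 28]]}}

```text
time_s: 13.9
position: [539.1, -263.2, 89.1]
orientation: [[0.733, -0.681, 0.002], [-0.681, -0.733, 0.001], [0.0, -0.002, -1.0]]
ft_force: [-0.1, 0.3, -0.8]
opening: 0.356
```

Request:
{"op": "play_rows", "data": {"series": [[0, 0, 0, 0, 0, 0.9, 28], [0, 0, 0, 0, 0, 0.9, 28], [0, 0, 0, 0, 0, 0.9, 28], [0, 0, 0, 0, 0, 0.9, 28], [0, 0, 0, 0, 0, 0.9, 28]]}}

```text
time_s: 14.52
position: [539.3, -263.6, 89.1]
orientation: [[0.012, -1.0, 0.002], [-1.0, -0.012, 0.0], [-0.0, -0.002, -1.0]]
ft_force: [-0.3, -0.1, -0.8]
opening: 0.353
```

Request:
{"op": "play_rows", "data": {"series": [[0, 0, 0, 0, 0, 0.1, 28], [0, 0, 0, 0, 0, 0, 28]]}}

```text
time_s: 14.78
position: [539.3, -263.6, 89.1]
orientation: [[-0.002, -1.0, 0.002], [-1.0, 0.002, -0.001], [0.001, -0.002, -1.0]]
ft_force: [-0.5, -0.6, 0.1]
opening: 0.357
```

```bash
python3 - <<'E'
from h import *
s=ctrl.read_state();R=s["orientation"];print(s["position"],s["ft_force"],s["joints"].round(1))
print(np.cross([0,0,1],R.T@[0,0,-1])*180/np.pi/10,np.degrees(np.arctan2(R[1,0],R[0,0])))
im=crop("top","t12",320,140,100,90,7)
crop("side","s12",290,110,90,80,8)
E
```

```text
[ 539.31570578 -263.61574371   89.12336475] [-0.49096212 -0.63115403  0.07126297] [ 22.9  40.2   0.8 101.3  -0.9  38.5 -65.9]
[-0.01121683 -0.00323284  0.        ] -90.11020522757781
```

View pics/s12.png

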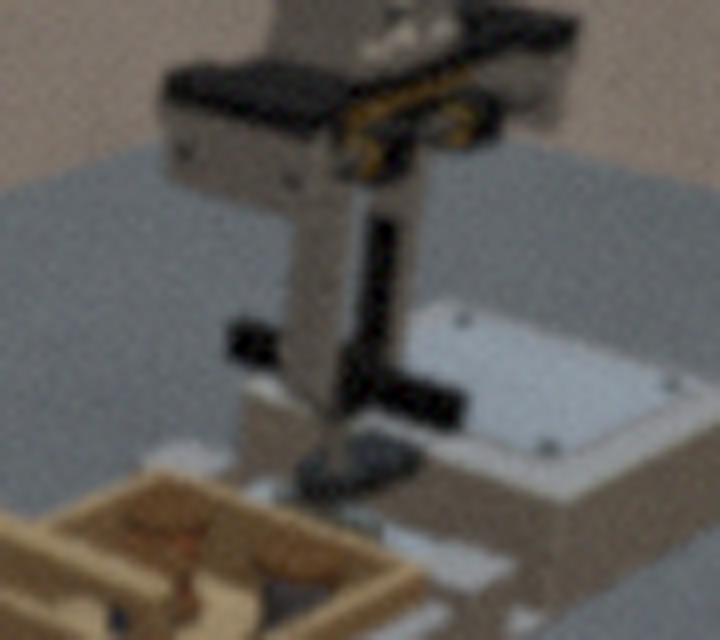

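View pics/t12.png

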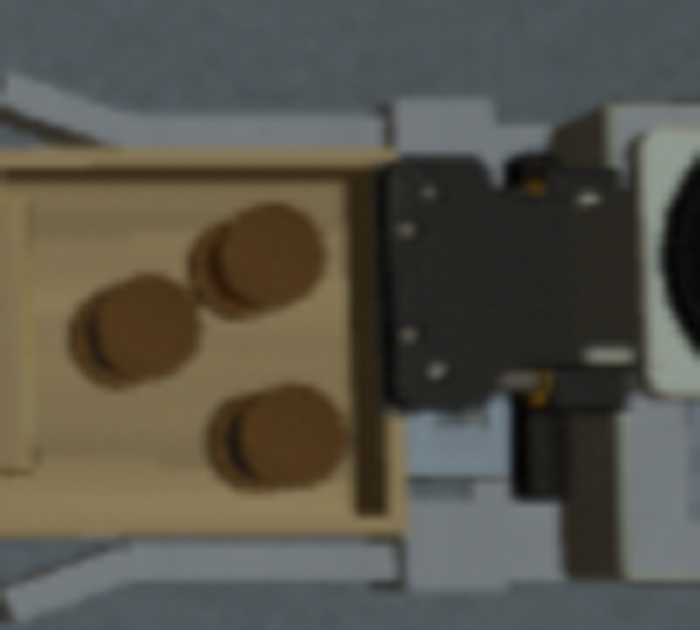

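The wing now lies vertical in the top view (columns ≈515–555), so it is across the dock. Pushing the stud in.

Request:
{"op": "play_rows", "data": {"series": [[0, 0, 0.15, 0, 0, 0, 28], [0, 0, 0.2, 0, 0, 0, 28], [0, 0, 0.15, 0, 0, 0, 28]]}}

```text
time_s: 15.25
position: [539.4, -263.6, 69.0]
orientation: [[-0.001, -1.0, 0.003], [-1.0, 0.001, 0.0], [-0.0, -0.003, -1.0]]
ft_force: [-0.6, 0.3, 3.8]
opening: 0.348
```

Request:
{"op": "play_rows", "data": {"series": [[0, 0, 0.1, 0, 0, 0, 28], [0, 0, 0.08, 0, 0, 0, 28]]}}

```text
time_s: 15.5
position: [540.1, -263.9, 64.2]
orientation: [[-0.002, -1.0, 0.004], [-1.0, 0.002, -0.0], [0.0, -0.004, -1.0]]
ft_force: [-6.5, 5.6, 35.7]
opening: 0.357
```

```bash
python3 - <<'E'
from h import *
s=ctrl.read_state();R=s["orientation"];print(s["position"],s["ft_force"],s["ft_torque"],s["joints"].round(1))
crop("side","s13",290,110,90,80,8)
E
```

```text
[ 540.09348467 -263.86903941   64.21283503] [-6.48639314  5.61101649 35.69010252] [1.20055666 1.63413863 0.08405683] [ 23.   42.2   0.7 102.   -0.9  35.5 -65.8]
```

View pics/s13.png

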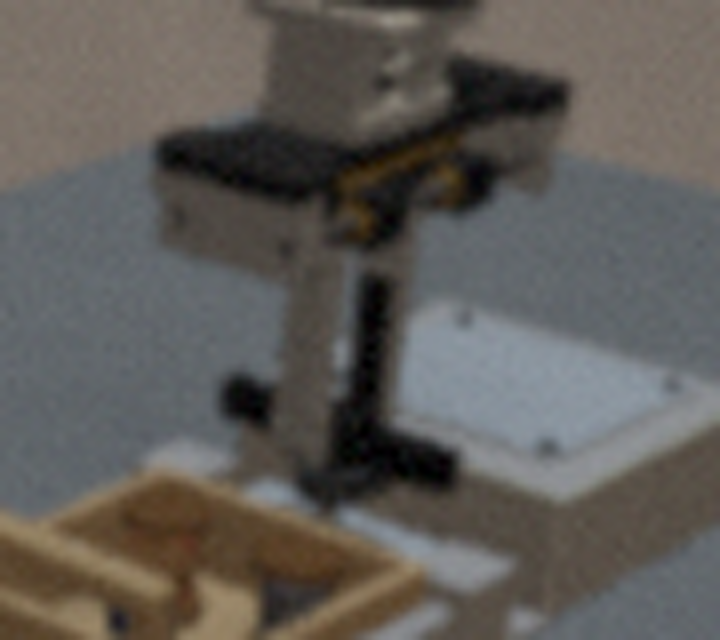

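It bottomed out (25 mm travelled, force risen). I'll relax with a zero row, then turn.

Request:
{"op": "play_rows", "data": {"series": [[0, 0, 0, 0, 0, 0, 28], [0, 0, 0, 0, 0, 0, 28]]}}

```text
time_s: 15.8
position: [539.9, -263.6, 64.5]
orientation: [[-0.001, -1.0, 0.004], [-1.0, 0.001, -0.0], [0.0, -0.004, -1.0]]
ft_force: [-0.9, -0.0, 1.7]
opening: 0.354
```

Request:
{"op": "play_rows", "data": {"series": [[0, 0, 0, 0, 0, 0.4, 28], [0, 0, 0, 0, 0, 0.8, 28], [0, 0, 0, 0, 0, 0.8, 28]]}}

```text
time_s: 16.18
position: [539.8, -264.1, 64.4]
orientation: [[-0.352, -0.936, 0.004], [-0.936, 0.352, -0.0], [-0.001, -0.004, -1.0]]
ft_force: [-1.3, -0.1, 5.5]
opening: 0.35
```

Request:
{"op": "play_rows", "data": {"series": [[0, 0, 0, 0, 0, 0.8, 28], [0, 0, 0, 0, 0, 0.8, 28], [0, 0, 0, 0, 0, 0.8, 28], [0, 0, 0, 0, 0, 0.8, 28]]}}

```text
time_s: 16.68
position: [539.4, -264.6, 64.4]
orientation: [[-0.805, -0.594, 0.003], [-0.594, 0.805, -0.001], [-0.002, -0.002, -1.0]]
ft_force: [-1.9, 1.4, 5.2]
opening: 0.354
```

```bash
python3 - <<'E'
from h import *
s=ctrl.read_state();R=s["orientation"];print(s["position"],s["ft_force"],s["ft_torque"],s["joints"].round(1))
print(np.cross([0,0,1],R.T@[0,0,-1])*180/np.pi/10,np.degrees(np.arctan2(R[1,0],R[0,0])))
E
```

```text
[ 539.4392096  -264.5616383    64.42002997] [-1.9035291   1.41021622  5.24777782] [0.13116406 0.58548537 0.05827991] [  13.9   43.3   15.4  102.3  -17.9   36.6 -103.8]
[-0.01350673  0.01143794  0.        ] -143.5828975174558
```

36.4° remain, and j7 still has plenty of room.

Request:
{"op": "play_rows", "data": {"series": [[0, 0, 0, 0, 0, 0.8, 28], [0, 0, 0, 0, 0, 0.8, 28], [0, 0, 0, 0, 0, 0.8, 28], [0, 0, 0, 0, 0, 0.8, 28]]}}

```text
time_s: 17.18
position: [538.9, -264.8, 64.4]
orientation: [[-0.998, -0.061, 0.001], [-0.061, 0.998, -0.001], [-0.001, -0.001, -1.0]]
ft_force: [-1.8, 1.4, 5.1]
opening: 0.355
```

Request:
{"op": "play_rows", "data": {"series": [[0, 0, 0, 0, 0, 0.3, 28], [0, 0, 0, 0, 0, 0.2, 28]]}}

```text
time_s: 17.42
position: [538.8, -264.9, 64.4]
orientation: [[-1.0, 0.027, 0.0], [0.027, 1.0, -0.002], [-0.0, -0.002, -1.0]]
ft_force: [-2.3, -0.8, 5.9]
opening: 0.355
```

```bash
python3 - <<'E'
from h import *
s=ctrl.read_state();R=s["orientation"];print(s["position"],s["ft_force"],s["ft_torque"],s["joints"].round(1))
print(np.degrees(np.arctan2(R[1,0],R[0,0])))
E
```

```text
[ 538.76083432 -264.90584895   64.41193875] [-2.33674037 -0.75382244  5.94414744] [-0.02359128  0.49289512  0.46824238] [   7.6   45.1   26.   102.5  -29.3   39.2 -131.4]
178.44925512043588
```

Request:
{"op": "play_rows", "data": {"series": [[0, 0, 0, 0, 0, 0.2, 28], [0, 0, 0, 0, 0, 0.2, 28]]}}

```text
time_s: 17.68
position: [538.6, -266.1, 64.4]
orientation: [[-0.996, 0.094, -0.001], [0.094, 0.996, -0.005], [0.0, -0.005, -1.0]]
ft_force: [-3.2, -1.5, 5.7]
opening: 0.354
```

```bash
python3 - <<'E'
from h import *
s=ctrl.read_state();R=s["orientation"];print(s["position"],s["ft_force"],s["ft_torque"])
print(np.degrees(np.arctan2(R[1,0],R[0,0])))
E
```

```text
[ 538.5908174  -266.09519912   64.44365659] [-3.21050588 -1.49506008  5.7346518 ] [-0.00950147  0.47527597  0.41480289]
174.58875996269492
```

At the stop: torque levels off near 0.45 N m and the grip slips on the boss. Release and lift.

Request:
{"op": "play_rows", "data": {"series": [[0, 0, 0, 0, 0, 0, 54], [0, 0, 0, 0, 0, 0, 54], [0, 0, 0, 0, 0, 0, 54], [0, 0, -0.4, 0, 0, 0, 54], [0, 0, -0.9, 0, 0, 0, 54]]}}

```text
time_s: 18.3
position: [537.4, -264.4, 114.4]
orientation: [[-0.996, 0.093, -0.006], [0.093, 0.996, -0.003], [0.006, -0.004, -1.0]]
ft_force: [0.2, -0.5, 0.6]
opening: 0.577
```

Request:
{"op": "play_rows", "data": {"series": [[0, 0, -0.9, 0, 0, 0, 54], [0.8, -0.8, -0.5, 0, 0, 0, 54], [0.9, -0.9, 0, 0, 0, 0, 54], [0.9, -0.9, 0, 0, 0, 0, 54]]}}

```text
time_s: 18.8
position: [428.8, -359.4, 179.6]
orientation: [[-0.997, 0.083, 0.004], [0.083, 0.997, -0.008], [-0.005, -0.008, -1.0]]
ft_force: [-0.4, -0.6, 0.0]
opening: 0.571
```

```bash
python3 - <<'E'
from h import *
s=ctrl.read_state();R=s["orientation"];print(s["position"],s["ft_force"],s["opening"])
im=crop("top","t14",280,130,170,120,4)
crop("side","s14",270,120,110,100,7)
E
```

```text
[ 428.83543318 -359.3666088   179.64298834] [-0.40085636 -0.60660053  0.0341307 ] 0.5706815582137369
```

View pics/s14.png

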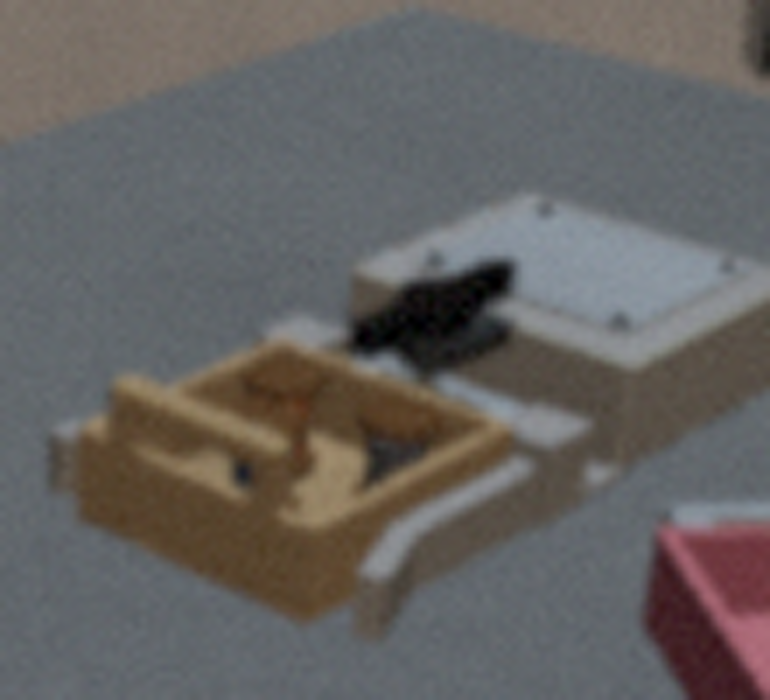

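View pics/t14.png

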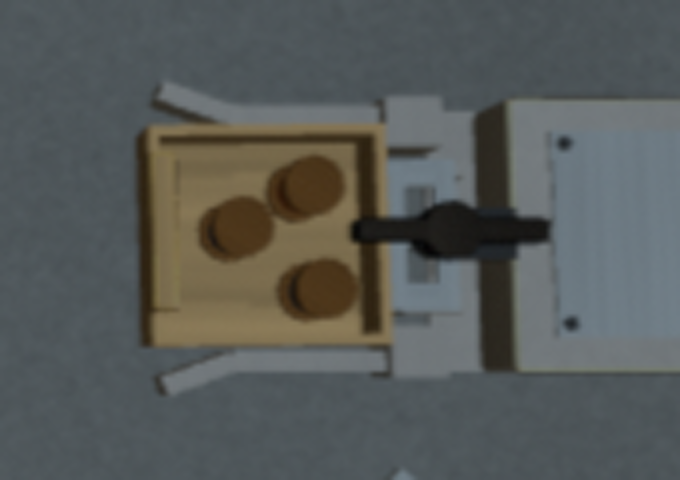

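```bash
python3 - <<'E'
from h import *
f=lambda n,p,u0,v0,k:((proj(n,p)+.5-[u0,v0])*k-.5).round()
for z in (82,85):
  for y in (55,0,-55): print(z,y,f("side",(539,-263+y,z),270,120,7),f("top",(539,-263+y,z),280,130,4))
T=lambda px,py,z:atz("top",280+(px+.5)/4-.5,130+(py+.5)/4-.5,z)
print(T(385,126,45),T(390,345,45),T(382,110,40),T(388,365,40))
a,b=T(356,230,82),T(547,230,82);print(a,b)
crop("top","t15",320,150,100,75,8)
E
```

```text
82 55 [357. 326.] [356. 230.]
82 0 [431. 293.] [453. 230.]
82 -55 [502. 261.] [551. 230.]
85 55 [357. 320.] [358. 230.]
85 0 [432. 286.] [455. 230.]
85 -55 [503. 255.] [553. 230.]
[ 604.20763474 -238.52241908   45.        ] [ 475.2286459 -237.5975143   45.       ] [ 614.60526409 -238.68659306   40.        ] [ 463.61489741 -237.73093899   40.        ]
[ 539.27465973 -208.09219027   82.        ] [ 539.12602988 -315.85218142   82.        ]
```

View pics/t15.png

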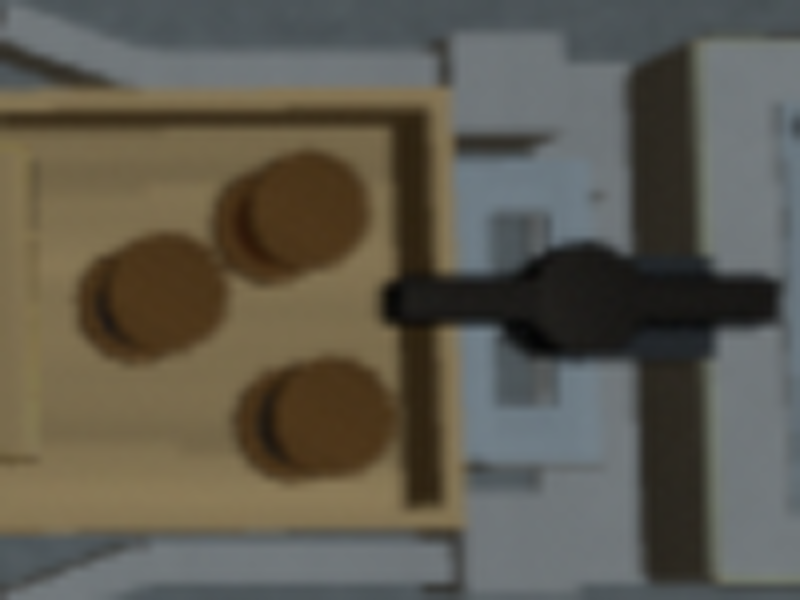

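The wing lies along the dock axis at full depth, the tray is against the stops and the three bobbins are upright. The gripper is clear.

```bash
python3 - <<'E'
from workcell import ticket
print(ticket.sign_off())
E
```

```text
the job is handed in; nothing more can be done
None
```

The tray is docked and locked. I handed the job in at about 19 s of the 72 s allowed; the sign-off gives no verdict.

**What I did:**
- **Docking:** I gripped the wooden handle, lined the tray up with the rails and slid it in until it stopped dead against the stops. The push force at the stops was about 12 N.
- **Stud:** I turned the wing about 69° clockwise to line up with the slot and pushed the stud in about 24 mm until it bottomed. The force rose briefly to about 36 N at the bottom.
- **Locking:** I turned the wing 90° clockwise to its stop. Torque levelled off near 0.45 N m and the grip began to slip on the boss.

**Last checks in the camera images:**
- The wing lies along the dock's axis to within about 0.5°, at the height expected for a fully pushed-in stud.
- The front of the tray is within about 0.2 mm of the stop faces.
- All three bobbins are upright in the tray.
- The gripper was clear of everything, and its path kept clear of the reel, mug and jar.

No check failed. The tool tilted up to about 0.6° during the slide, which I corrected as it went.

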